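# Refill the solder-wire dispenser

### The arm

A 7-joint arm with a two-finger parallel gripper is mounted at the origin on the work surface. World frame = base frame: x ahead of the robot, y to its left, z up, the work surface at z = 0. Lengths are in m, angles in rad, forces in N, time in s.
With the tool pointing down it reaches from about 0.425 to 0.925 m from the base axis. Payload 6.8 kg.
Tool frame: the origin (TCP) lies on the centre line of the jaws, within the pads' length; the fingertips stand 19 mm ahead of it and the grasp point (between the pads) is the TCP; z points along the fingers, y is the line along which they close (so a half turn about z gives the same grasp; the last joint's range is limited). The gripper opens to 88 mm and grips with 3 to 60 N. Pads are 20 mm wide; open, the fingers measure 115 mm over their backs; the gripper's body (75 mm by 178 mm) begins 61 mm behind the grasp point.
Start: joints at [1.202, 0.477, 0.022, 1.555, -0.011, 1.109, -0.083], TCP at [0.174, -0.652, 0.203] pointing down, gripper open.
Joint ranges: [-2.96, 2.96], [-0.34, 2.1], [-1.41, 1.46], [0.24, 2.44], [-1.37, 4.51], [0.17, 1.92], [-2.96, 2.96]. Speed limits (rad/s): [2.39, 2.39, 3.14, 3.14, 3.14, 3.14, 3.14].

### API

Orientations are given as a unit quaternion [x, y, z, w].
In Python, from bench import robot gives the robot as it stands.
- The arm moves only by the tool move_arm, never from a script. Its argument "steps" is a list of rows, each an object with "linear": the shift along the tool's x, y, z in mm, a list of three; "spin": the turn about the tool's z in rad. A call has 1 to 20 rows; each row shifts and turns the commanded pose from where the row before left it, along the tool's axes as they then stand; what a row does not reach is not made up. A row lasts 1/12 s, in which the tool goes at most 41.7 mm and 7.16 degrees, less where a joint would pass 70% of its speed; a pose out of reach is approached as far as the arm can. A call with a gripper value outside its range is refused whole. "jaw" is the closure, from 0 (fully open) to 1 (shut), set as the call begins (left out, the last holds). The fingers move at their own pace and stop on an object; "grip_force" is the grip in N (left out, the last holds). Time passes only in rows, so rows that do not move let the fingers close. It gives the time, the measured TCP pose, the force, the opening and the grip force at its end, in the units of the state.
- robot.state(): the state, without advancing time (a new reading comes with each control period).
- robot.grab_frame(name): name is "scene" or "top" or "wrist"; returns a dict with "image" (384x512x3 uint8, red, green, blue), "intrinsics" (3x3 intrinsics, pixels), "rvec" (rotation vector, rad) and "tvec" (3), from world to camera coordinates, as OpenCV has them. Camera axes: x right, y down, z forward; pixel columns grow to the right and rows downward; lengths in m; the calibration is good to about 2 mm. A picture is of the moment at which its call begins. There is no depth.
- robot.close_job(): hands the job in; it is judged then, once.
The state is a dict: "time_s": time; "joints": joint angles; "joint_velocities": joint speeds; "joint_torque": joint torques, N m; "tool_pos": TCP position; "orientation": TCP orientation; "contact_force": force on the tool from outside, world axes, zero at the start; "torque": the same for the moment, N m; "finger_gap": finger opening in m; "grasp_force": force on a finger pad.
Only numpy, scipy, OpenCV 4.12 (cv2) and the standard library are available. Lean on these libraries where they do the work, as an engineer would, in place of code of your own. Each camera call takes 0.05 s, during which the arm holds its last target. There are 200 camera calls.

### The job

The wire dispenser on the bench is empty: take its axle out by the orange handle, thread it all the way through one of the two spools lying in the sloping rack, lift the spool out on it and lay the axle back in both slots of the dispenser, so that the spool hangs between the uprights. One of the spools has an old plug stuck deep in its bore, and you have to feel which: if the axle stops short, do not force it, leave that spool in its lane and use the other. Do not touch the wire spools with the fingers, and leave everything else on the bench as it stands.

Things in the scene. Friction and masses are not known exactly. Their poses are not given: they have to be found in the camera images.
- stand: wire dispenser, fixed: blue steel base 106 x 84 x 8 mm with two 6 mm thick, 50 mm wide uprights at x -35 and +35, each with a slot open at the top: 13 mm wide, bottom 47 mm up, flaring to 32 mm at the top, 78 mm up. A thin guide post 69 mm tall stands at y +38. Origin: centre of the underside; x along the axle, from the handle end to the far upright; z up
- seat (a point): point of the stand 52 mm above the middle of its base: where the axle's origin lies when the axle (x axis along the stand's x) rests in both slots
- axle: loose 80 g steel axle, 10 mm thick, round tip at x +50. Origin on its axis, midway between the uprights when seated; x from handle to tip. Orange round handle 18 mm thick, x -88 to -42; bare neck -42 to -28 (lies in the near slot); collar 20 mm thick, -28 to -24, stops the spool; shaft -24 to +50: the spool sits here, the far slot is at +35. Starts in the stand
- rack: spool rack, fixed, two navy lanes (centres at y +37 and -37, 70 mm wide) that slope 27 degrees, rising along x; open above. Each lane's floor passes 130 mm above the origin, has 4 mm thick lips 16 mm high at both ends, 50 mm apart along the slope, and side walls 22 (front) to 44 mm high. Origin: centre of the underside on the bench; x horizontal, away from the low ends; z up
- spool_a: one of two like loose spools of silver wire with black flanges 64 mm across, 46 mm long, a pale rim around the bore, 0.18 to 0.29 kg. Origin: middle of the bore. x along the bore: as it lies, up the slope of the lane, 27 degrees above level. Bore 14 mm, flared to 21 mm in the outer 5 mm of each end. In one of the spools, not told which, a plug stops the axle 17 mm inside the mouth. Starts in the lane at y +37
- spool_b: the other spool, as spool_a in every size and in its axes; starts in the lane at y -37 of the rack. If the plug is not in spool_a, it is in this one
- tankard: pewter tankard with a handle, 80 mm across, 115 mm tall, standing at the back. Origin: centre of its underside. Leave it alone
- sleeve: bright pewter sleeve, an upright tube 74 mm across, 105 mm tall. Origin: centre of its underside. Leave it alone
- flux_jar: flux jar with a red cap, 56 mm across, 70 mm tall. Origin: centre of its underside. Leave it alone
- puck: black rubber puck, 62 mm across, 36 mm tall. Origin: centre of its underside. Leave it alone
- hammer: hammer with a dark wooden shaft, lying on the bench at the left; x along its shaft towards the head. Leave it alone
- brush: flux brush, 160 mm long, lying on the bench at the right; x along it. Leave it alone
- driver: screwdriver with a green handle, 170 mm long, lying at the back; x along it towards the tip. Leave it alone
Mind the look-alikes: they are no part of the job. Leave any green or purple look-alike of the stand alone.

How it is judged:
By the outcome, as a careful person would: the job done as asked, in the order asked, and still so for the second after the job is handed in, with the robot touching nothing.
It also fails if it takes over 67 s, if anything falls off the work surface, if the arm or the gripper's body presses on something with over 40 N, if the wrist force passes 120 N, or if a joint passes its speed limit or range.

## Working session

There is one attempt and no reset: what is moved stays moved. The work goes in short steps, Python scripts to look and compute and a tool call to move; the robot and the scene stay as the last step left them, time stands still between calls to the robot, and variables do not carry over. Pictures are saved under pics/ and viewed, at most 10 in all, crops included, and the job is handed in when it is done.

Besides the shell and the picture viewer there is one more tool, called after "Call:" in YAML: its name, and indented under it one key for each argument. move_arm: Moves the arm, as the interface text tells. Its arguments: {"type":"object","properties":{"steps":{"type":"array"},"jaw":{"type":"number"},"grip_force":{"type":"number"}},"required":["steps"]}

```bash
ls; mkdir -p pics; cat > h.py <<'E'
import numpy as np,cv2,json
from bench import robot
from scipy.spatial.transform import Rotation as R
def grab(n):
    f=robot.grab_frame(n); return f
def ray(f,u,v):
    Rm=cv2.Rodrigues(np.array(f['rvec'],float))[0]; t=np.array(f['tvec'],float).ravel()
    d=Rm.T@np.linalg.inv(np.array(f['intrinsics']))@np.array([u,v,1.]); return -Rm.T@t,d/np.linalg.norm(d)
def onz(f,u,v,z):
    c,d=ray(f,u,v); return c+d*(z-c[2])/d[2]
def tri(rs):
    A=np.zeros((3,3));b=np.zeros(3)
    for c,d in rs:
        P=np.eye(3)-np.outer(d,d);A+=P;b+=P@c
    return np.linalg.solve(A,b)
def proj(f,p):
    return cv2.projectPoints(np.array(p,float).reshape(-1,1,3),np.array(f['rvec'],float),np.array(f['tvec'],float),np.array(f['intrinsics'],float),None)[0].reshape(-1,2)
def save(f,n): cv2.imwrite('pics/'+n,cv2.cvtColor(f['image'],cv2.COLOR_RGB2BGR))
E
python3 - <<'E'
from h import *
fs=[grab('scene'),grab('top')]
im=[f['image'] for f in fs]
import pickle; pickle.dump(fs,open('f0.pkl','wb'))
a=np.vstack(im)
a=np.hstack(im); 
cv2.imwrite('pics/s.png',cv2.cvtColor(cv2.resize(im[0],(800,600)),cv2.COLOR_RGB2BGR))
cv2.imwrite('pics/t.png',cv2.cvtColor(cv2.resize(im[1],(800,600)),cv2.COLOR_RGB2BGR))
for f in fs: print(ray(f,256,192))
print(robot.state())
E
```

```text
pics
(array([1.12612698, 0.74271716, 1.02799448]), array([-0.40571802, -0.57853024, -0.70759851]))
(array([5.01931270e-01, 9.91773199e-04, 1.10224598e+00]), array([ 0.10666608,  0.01201258, -0.99422233]))
{'time_s': 0.1, 'joints': array([ 1.20193715,  0.47772111,  0.02242197,  1.55629463, -0.01150595,
        1.10932018, -0.08309621]), 'joint_velocities': array([-0.00019232, -0.00219672, -0.00013076, -0.00295122, -0.00062299,
        0.00051607, -0.00018579]), 'joint_torque': array([ 4.02557533e-03, -5.84088707e+01,  1.53988559e+00, -2.73313808e+01,
       -5.41978015e-02,  1.30728335e-02,  5.27745306e-05]), 'tool_pos': array([ 0.17382323, -0.65166163,  0.20230253]), 'orientation': array([ 9.91515457e-01,  1.29986334e-01, -1.77760554e-04, -7.87266886e-04]), 'contact_force': array([ 0.03325108, -0.01261452, -0.39785249]), 'torque': array([-0.01316131, -0.00464181, -0.04030148]), 'grasp_force': 0.0, 'finger_gap': 0.0879666862031377}
```

View pics/s.png

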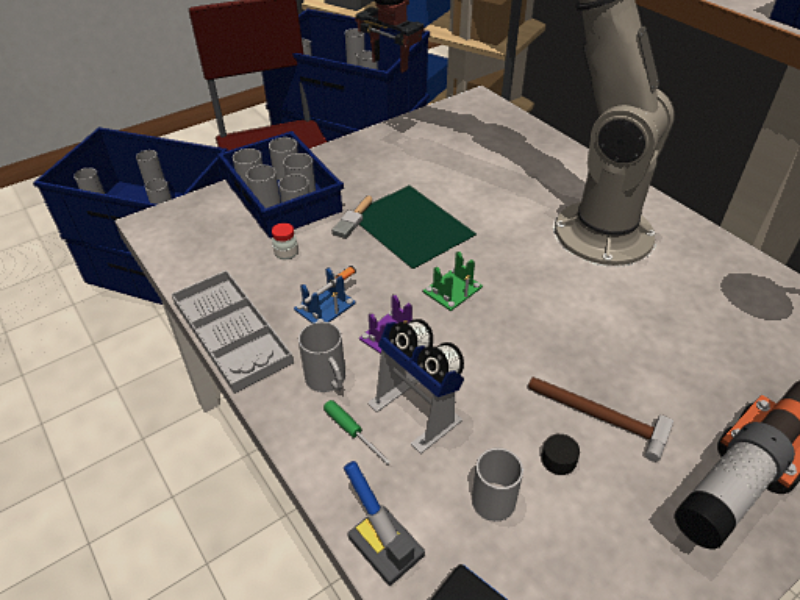

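View pics/t.png

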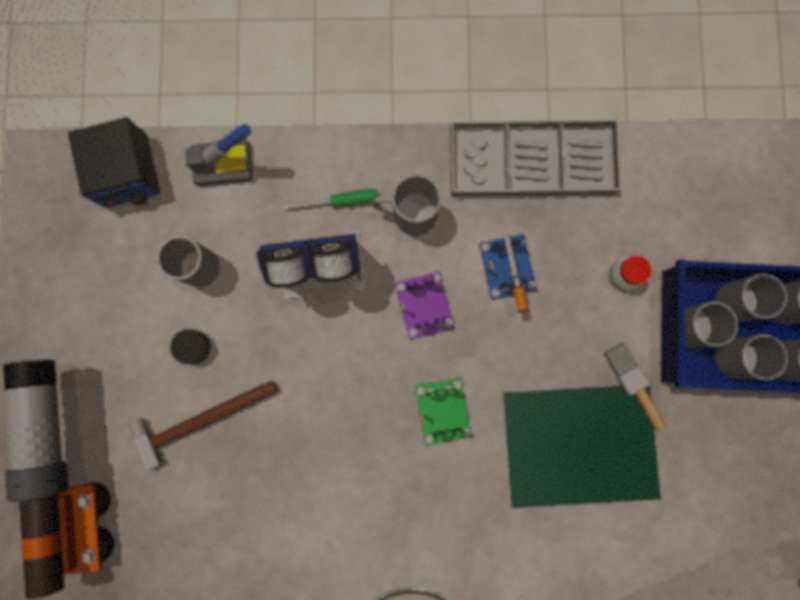

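Top view: blue stand at (508,265) of the 800x600 picture, with the orange handle at (521,300) pointing to the robot. The purple (425,305) and green (442,410) stands are look-alikes, and the rack with two spools is at (285,265) and (333,260). Scene view: blue stand (325,295), orange handle (347,272), purple (388,325), green (455,285). The other orange objects are on a machine at lower left of the top view. I choose the blue stand and will check it in a crop.

```bash
python3 - <<'E'
from h import *
import pickle
fs=pickle.load(open('f0.pkl','rb'))
s,t=fs
a=cv2.resize(s['image'][150:290,180:320],(400,400),interpolation=cv2.INTER_CUBIC)
b=cv2.resize(t['image'][130:230,150:350],(800,400)[:2],interpolation=cv2.INTER_CUBIC)
b=cv2.resize(t['image'][130:230,160:360],(800,400),interpolation=cv2.INTER_CUBIC)
c=np.zeros((600,800,3),np.uint8); c[:300]=cv2.resize(b,(800,300)) ; 
c=np.zeros((600,800,3),np.uint8); c[:300,:600]=cv2.resize(b,(600,300)); c[300:,:300]=cv2.resize(a,(300,300)); c[300:,300:600]=cv2.resize(s['image'][190:290,230:330],(300,300),interpolation=cv2.INTER_CUBIC)
cv2.imwrite('pics/c.png',c[:,:,::-1])
for n,f,roi in (('s',s,(180,150,320,290)),('t',t,(160,130,360,230))):
    hsv=cv2.cvtColor(f['image'],cv2.COLOR_RGB2HSV)
    x0,y0,x1,y1=roi
    for k,lo,hi in (('or',(5,150,120),(20,255,255)),('blue',(100,120,70),(112,255,255)),('navy',(113,120,20),(130,255,110))):
        m=np.zeros(hsv.shape[:2],np.uint8); m[y0:y1,x0:x1]=cv2.inRange(hsv,lo,hi)[y0:y1,x0:x1]
        N,L,st,ce=cv2.connectedComponentsWithStats(m)
        for i in range(1,N):
            if st[i,4]>15:
                p=np.argwhere(L==i)[:,::-1].astype(np.float32); r=cv2.minAreaRect(p)
                print(n,k,st[i],ce[i].round(1),np.round(cv2.boxPoints(r),1).tolist())
E
```

```text
s or [217 171  10   7  37] [221.9 174. ] [[217.0, 175.0], [224.1999969482422, 169.60000610351562], [226.6999969482422, 173.0], [219.5, 178.39999389648438]]
s blue [204 186  20  20 197] [211.1 195.5] [[197.8000030517578, 193.39999389648438], [213.1999969482422, 181.89999389648438], [223.1999969482422, 195.3000030517578], [207.89999389648438, 206.8000030517578]]
s blue [188 196  15  10  48] [195.8 201.1] [[187.89999389648438, 197.1999969482422], [190.5, 193.60000610351562], [203.3000030517578, 203.1999969482422], [200.6999969482422, 206.8000030517578]]
s navy [242 207  55  47 529] [268.4 235.2] [[236.8000030517578, 220.0], [248.8000030517578, 204.6999969482422], [297.70001220703125, 242.89999389648438], [285.70001220703125, 258.29998779296875]]
t or [329 184   9  15  88] [332.7 190.7] [[328.1000061035156, 184.5], [334.0, 183.0], [337.5, 196.89999389648438], [331.6000061035156, 198.39999389648438]]
t blue [330 157  11  23 146] [334.7 168.6] [[328.29998779296875, 158.1999969482422], [335.3999938964844, 156.39999389648438], [340.79998779296875, 178.10000610351562], [333.70001220703125, 179.8000030517578]]
t blue [309 160  19  25 266] [318.2 172.2] [[308.6000061035156, 160.89999389648438], [322.79998779296875, 158.0], [327.5, 181.3000030517578], [313.20001220703125, 184.1999969482422]]
t navy [199 151  27   5  45] [212.3 153.1] [[198.89999389648438, 153.5], [225.0, 150.89999389648438], [225.1999969482422, 153.1999969482422], [199.10000610351562, 155.8000030517578]]
t navy [169 155  27   5  40] [182.3 156.8] [[168.89999389648438, 158.0], [194.89999389648438, 154.5], [195.1999969482422, 156.3000030517578], [169.10000610351562, 159.8000030517578]]
```

View pics/c.png

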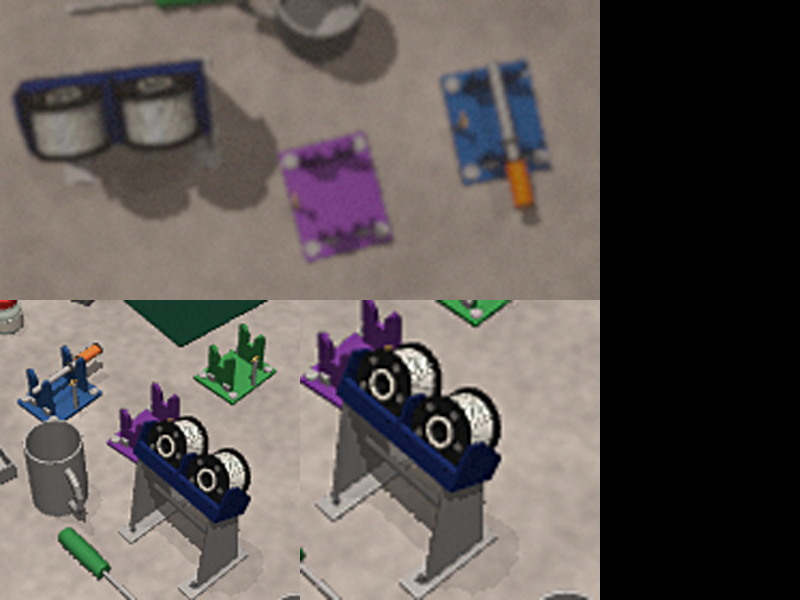

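The crop shows the blue stand holding the axle, with its orange handle at top-crop (520,185). The other two stands have no axle. The spools' upper (far) ends show pale rims at scene-crop (383,383) and (441,431), and at top-crop (65,92) and (155,82). The rack therefore rises away from the robot.

```bash
python3 - <<'E'
from h import *
import pickle
s,t=pickle.load(open('f0.pkl','rb'))
print('right',tri([ray(s,257.7,217.7),ray(t,211.7,157.3)]).round(4))
print('left',tri([ray(s,277,233.7),ray(t,181.7,160.7)]).round(4))
print('handle',tri([ray(s,221.9,174),ray(t,332.7,190.7)]).round(4))
for uv in ((332.7,190.7),(330,184),(335,197.5),(324.5,152)): print(uv,onz(t,*uv,.052).round(4))
# pale rims by mask in scene, and base corners
for uv in ((308.5,157),(335,151),(342,186),(315,191)): print('base',onz(t,*uv,.008).round(4))
for uv in ((169,160),(165,156)): pass
for uv in ((168.9,158.5),(225,151.5)): print('rack top edge',onz(t,*uv,.165).round(4))
w=grab('wrist'); st=robot.state(); 
c,d=ray(w,256,192); Rt=R.from_quat(st['orientation'])
print(Rt.as_matrix().round(3),Rt.inv().apply(c-st['tool_pos']).round(3),Rt.inv().apply(d).round(3),w['intrinsics'])
E
```

```text
right [0.6863 0.1197 0.1666]
left [0.6782 0.193  0.1659]
handle [ 0.614  -0.1898  0.0567]
(332.7, 190.7) [ 0.6161 -0.1919  0.052 ]
(330, 184) [ 0.6342 -0.1852  0.052 ]
(335, 197.5) [ 0.5977 -0.1975  0.052 ]
(324.5, 152) [ 0.7217 -0.1727  0.052 ]
base [ 0.7171 -0.1346  0.008 ]
base [ 0.7334 -0.2096  0.008 ]
base [ 0.6338 -0.2263  0.008 ]
base [ 0.6205 -0.1506  0.008 ]
rack top edge [0.6861 0.2226 0.165 ]
rack top edge [0.7019 0.0866 0.165 ]
[[ 0.966  0.258 -0.   ]
 [ 0.258 -0.966  0.001]
 [-0.    -0.001 -1.   ]] [ 0.075  0.001 -0.182] [-0.286  0.01   0.958] [[329.06864022   0.         252.60664739]
 [  0.         329.06864022 187.37195409]
 [  0.           0.           1.        ]]
```

Call:
move_arm:
  steps:
    - {"linear": [25.8,-23.5,0],"spin": 0}
    - {"linear": [25.8,-23.5,0],"spin": 0}
    - {"linear": [25.8,-23.5,0],"spin": 0}
    - {"linear": [25.8,-23.5,0],"spin": 0}
    - {"linear": [25.8,-23.5,0],"spin": 0}
    - {"linear": [25.8,-23.5,0],"spin": 0}
    - {"linear": [25.8,-23.5,0],"spin": 0}
    - {"linear": [25.8,-23.5,0],"spin": 0}
    - {"linear": [25.8,-23.5,0],"spin": 0}
    - {"linear": [25.8,-23.5,0],"spin": 0}
    - {"linear": [25.8,-23.5,0],"spin": 0}
    - {"linear": [25.8,-23.5,0],"spin": 0}
    - {"linear": [0,0,0],"spin": 0.09}
    - {"linear": [32,-10,7],"spin": 0}
    - {"linear": [32,-10,7],"spin": 0}
    - {"linear": [32,-10,7],"spin": 0}
    - {"linear": [32,-10,7],"spin": 0}
    - {"linear": [32,-10,7],"spin": 0}
    - {"linear": [32,-10,7],"spin": 0}
    - {"linear": [32,-10,7],"spin": 0}
  jaw: 0

```text
time_s: 1.82
tool_pos: [0.6104, -0.192, 0.1535]
orientation: [0.996, 0.085, -0.0, -0.0]
contact_force: [-0.5, -1.3, -0.4]
finger_gap: 0.088
grasp_force: 0.0
```

```bash
python3 - <<'E'
from h import *
import pickle
w=grab('wrist'); pickle.dump(w,open('w1.pkl','wb'))
cv2.imwrite('pics/w1.png',cv2.resize(w['image'],(768,576))[:,:,::-1])
hsv=cv2.cvtColor(w['image'],cv2.COLOR_RGB2HSV)
m=cv2.inRange(hsv,(5,150,100),(20,255,255))
N,L,st,ce=cv2.connectedComponentsWithStats(m); i=1+st[1:,4].argmax()
p=np.argwhere(L==i)[:,::-1].astype(np.float32); r=cv2.minAreaRect(p); b=cv2.boxPoints(r); print(st[i],ce[i],b)
for q in b: print(onz(w,*q,.055).round(4))
print(onz(w,*ce[i],.058).round(4))
s=robot.state();print(s['tool_pos'],R.from_quat(s['orientation']).as_matrix().round(3))
E
```

```text
[243 157  20  44 756] [252.81084656 178.24470899] [[242.99997 156.99998]
 [261.99997 156.99998]
 [261.99997 199.99998]
 [242.99997 199.99998]]
[ 0.6315 -0.1806  0.055 ]
[ 0.6343 -0.1968  0.055 ]
[ 0.5959 -0.2037  0.055 ]
[ 0.593  -0.1869  0.055 ]
[ 0.615 -0.192  0.058]
[ 0.61557563 -0.18593271  0.15204235] [[ 0.984  0.176  0.002]
 [ 0.176 -0.984  0.004]
 [ 0.003 -0.004 -1.   ]]
```

View pics/w1.png

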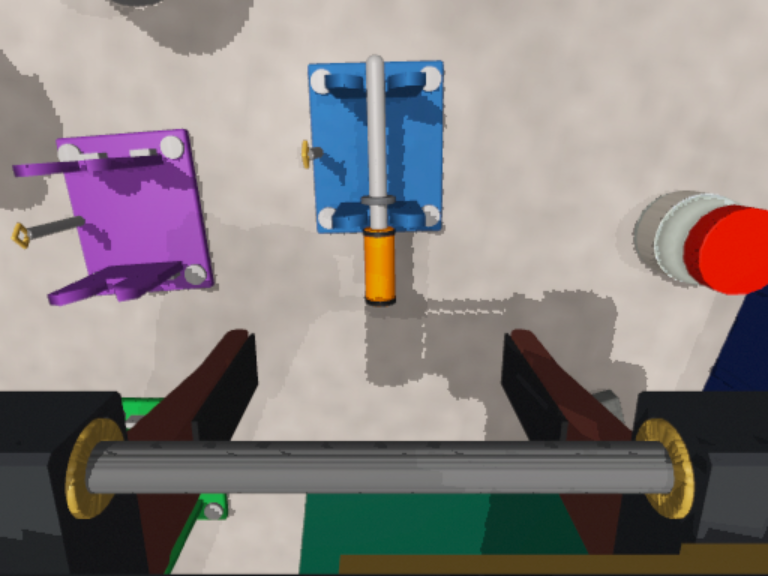

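The wrist view shows the handle at (380,266) of 768x576, midway between the fingers, with its axis along tool x. The blue stand is confirmed. I'll go down and grip it.

Call:
move_arm:
  steps:
    - {"linear": [-3.5,3,20],"spin": 0}
    - {"linear": [-3,2.5,20],"spin": 0}
    - {"linear": [0,0,20],"spin": 0}
    - {"linear": [0,0,20],"spin": 0}
    - {"linear": [0,0,20],"spin": 0}
    - {"linear": [0,0,0],"spin": 0}
    - {"linear": [0,0,0],"spin": 0}

```text
time_s: 2.45
tool_pos: [0.6028, -0.1992, 0.0533]
orientation: [0.996, 0.085, -0.001, -0.0]
contact_force: [0.5, -0.2, 0.1]
finger_gap: 0.0875
grasp_force: 0.0
```

```bash
python3 - <<'E'
from h import *
s=robot.state();print(s['tool_pos'],s['contact_force'])
w=grab('wrist')
hsv=cv2.cvtColor(w['image'],cv2.COLOR_RGB2HSV)
m=cv2.inRange(hsv,(5,150,80),(20,255,255))
N,L,st,ce=cv2.connectedComponentsWithStats(m); i=1+st[1:,4].argmax()
p=np.argwhere(L==i)[:,::-1].astype(np.float32); b=cv2.boxPoints(cv2.minAreaRect(p)); print(st[i])
T=R.from_quat(s['orientation']).inv()
for q in b: print(T.apply(onz(w,*q,.056)-s['tool_pos']).round(4))
cv2.imwrite('pics/w2.png',cv2.resize(w['image'],(768,576))[:,:,::-1])
E
```

```text
[ 0.60278183 -0.19919197  0.0533021 ] [ 0.48341747 -0.24506246  0.08295693]
[ 227  363  285   19 2569]
[-0.1127 -0.0166 -0.0024]
[-0.0977 -0.0163 -0.0024]
[-0.0973  0.1728 -0.0027]
[-0.1123  0.176  -0.0026]
```

```bash
cat > hd.py <<'E'
from h import *
s=robot.state()
w=grab('wrist')
hsv=cv2.cvtColor(w['image'],cv2.COLOR_RGB2HSV)
m=cv2.inRange(hsv,(5,150,80),(20,255,255)); m[290:]=0; m[:,:190]=0; m[:,320:]=0
N,L,st,ce=cv2.connectedComponentsWithStats(m); i=1+st[1:,4].argmax()
p=np.argwhere(L==i)[:,::-1].astype(np.float32); b=cv2.boxPoints(cv2.minAreaRect(p)); print(st[i])
T=R.from_quat(s['orientation']).inv()
for q in b: print(T.apply(onz(w,*q,.054)-s['tool_pos']).round(4))
E
python3 hd.py
```

```text
[ 227  175   31   67 1757]
[ 0.0305 -0.0139  0.0006]
[0.0305 0.0032 0.0006]
[-0.0104  0.0034  0.0006]
[-0.0104 -0.0147  0.0006]
```

Call:
move_arm:
  steps:
    - {"linear": [3,-3,0.5],"spin": 0}
    - {"linear": [3,-2.5,0.5],"spin": 0}
    - {"linear": [0,0,0],"spin": 0}

```text
time_s: 2.8
tool_pos: [0.6102, -0.1917, 0.0542]
orientation: [0.996, 0.086, 0.001, -0.0]
contact_force: [-0.2, -0.1, 0.1]
finger_gap: 0.0878
grasp_force: 0.0
```

Call:
move_arm:
  steps:
    - {"linear": [0,0,0],"spin": 0}
    - {"linear": [0,0,0],"spin": 0}
    - {"linear": [0,0,0],"spin": 0}
    - {"linear": [0,0,0],"spin": 0}
    - {"linear": [0,0,0],"spin": 0}
    - {"linear": [0,0,0],"spin": 0}
    - {"linear": [0,0,0],"spin": 0}
    - {"linear": [0,0,0],"spin": 0}
  jaw: 1
  grip_force: 6

```text
time_s: 3.47
tool_pos: [0.6088, -0.1929, 0.0531]
orientation: [0.996, 0.085, -0.0, -0.0]
contact_force: [0.8, 0.5, -0.3]
finger_gap: 0.0383
grasp_force: 0.0
```

Call:
move_arm:
  steps:
    - {"linear": [0,0,0],"spin": 0}
    - {"linear": [0,0,0],"spin": 0}
    - {"linear": [0,0,0],"spin": 0}
    - {"linear": [0,0,0],"spin": 0}
    - {"linear": [0,0,0],"spin": 0}

```text
time_s: 3.88
tool_pos: [0.6088, -0.1929, 0.0532]
orientation: [0.996, 0.085, 0.0, -0.0]
contact_force: [-0.5, 0.1, 0.3]
finger_gap: 0.0045
grasp_force: 0.0
```

```bash
python3 hd.py; python3 - <<'E'
from h import *
w=grab('wrist');s=grab('scene')
a=cv2.resize(w['image'],(512,384)); b=cv2.resize(s['image'][130:230,170:270],(288,288),interpolation=cv2.INTER_CUBIC)
c=np.zeros((384,800,3),np.uint8);c[:,:512]=a;c[:288,512:]=b
cv2.imwrite('pics/m.png',c[:,:,::-1])
E
```

```text
[ 236  186   31   66 1198]
[ 0.0238 -0.0088 -0.0008]
[ 0.0244  0.0084 -0.0008]
[-0.0161  0.0101 -0.0008]
[-0.0168 -0.0081 -0.0008]
```

View pics/m.png

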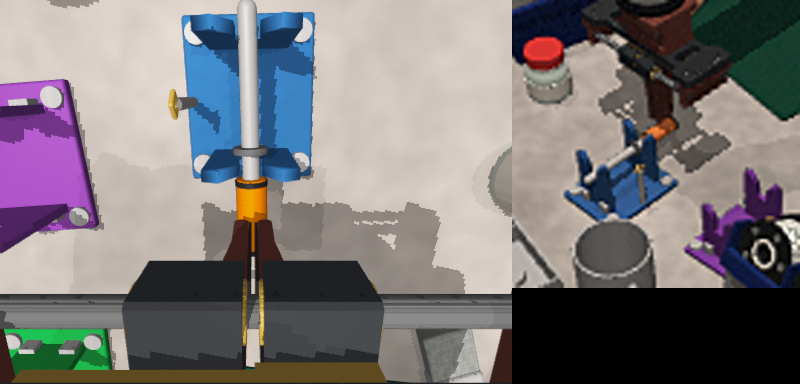

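```bash
python3 - <<'E'
from h import *
import pickle
w=grab('wrist');s=grab('scene');st=robot.state();T=R.from_quat(st['orientation'])
for z in (-.02,0,.019,.04): print(z,proj(w,st['tool_pos']+T.apply([0,0,z])),proj(s,st['tool_pos']+T.apply([0,0,z])))
w1=pickle.load(open('w1.pkl','rb'))
def blob(f):
    hsv=cv2.cvtColor(f['image'],cv2.COLOR_RGB2HSV); m=cv2.inRange(hsv,(5,150,80),(20,255,255)); m[275:]=0;m[:,:190]=0;m[:,320:]=0
    p=np.argwhere(m>0)[:,::-1]; return p[:,1].min(),p[:,0].mean()
a=blob(w1);b=blob(w);print(a,b, tri([ray(w1,a[1],a[0]),ray(w,b[1],b[0])]))
# tip of axle: 
print(tri([ray(w1,249.3,37),ray(w,248,1)]))
E
```

```text
-0.02 [[251.28808894 239.63482361]] [[221.82597724 169.11140016]]
0 [[251.43286998 225.30563056]] [[222.19558953 173.51696387]]
0.019 [[251.5462328  214.08594423]] [[222.54008174 177.62311075]]
0.04 [[251.65089096 203.72777072]] [[222.91352649 182.07435523]]
(np.int64(98), np.float64(251.67632850241546)) (np.int64(176), np.float64(251.5974499089253)) [ 0.68329626 -0.180386    0.23791904]
[ 0.72788864 -0.17014941  0.04482758]
```

```bash
python3 - <<'E'
from h import *
import pickle
w=grab('wrist');w1=pickle.load(open('w1.pkl','rb'));s,t=pickle.load(open('f0.pkl','rb'))
def top(f):
    hsv=cv2.cvtColor(f['image'],cv2.COLOR_RGB2HSV); m=cv2.inRange(hsv,(5,150,80),(20,255,255)); m[275:]=0;m[:150]=0;m[:,:230]=0;m[:,:][:,275:]=0
    p=np.argwhere(m>0)[:,::-1]; r=p[:,1].min(); return p[p[:,1]<r+4][:,0].mean(),float(r),p[:,1].max()
a=top(w1);b=top(w);print(a,b,tri([ray(w1,*a[:2]),ray(w,*b[:2])]))
print(ray(w1,*a[:2]),ray(w,*b[:2]))
# stand features: seat collar etc: guide-post knob & base corners at two views
for n,p,q in (('post top',(305/1.5,153/1.5),(173,104)),('tip',(374/1.5,55/1.5),(247,1)),('collar top',(378/1.5,199/1.5),(250,149)),('base corner FR',(443/1.5,62/1.5),(314,13)),('base nearR',(440/1.5,232/1.5),(312,180))):
    print(n,tri([ray(w1,*p),ray(w,*q)]).round(4))
st=robot.state();print(st['tool_pos'],st['finger_gap'])
E
```

```text
(np.float64(252.12765957446808), 151.0, np.int64(200)) (np.float64(252.7058823529412), 176.0, np.int64(251)) [ 0.63617241 -0.18837998  0.04358995]
(array([ 0.68432377, -0.18004001,  0.33513759]), array([-0.16328624, -0.02619592, -0.98623089])) (array([ 0.68264129, -0.18097993,  0.23488671]), array([-0.23528418, -0.04058997, -0.97107868]))
post top [ 0.6715 -0.1424  0.065 ]
tip [ 0.7285 -0.1698  0.0421]
collar top [ 0.652  -0.1848  0.0436]
base corner FR [ 0.7367 -0.2102  0.0098]
base nearR [ 0.6381 -0.226   0.0361]
[ 0.6088256  -0.19295823  0.05316787] 0.00041278083606803654
```

The fingers shut with the handle still lying below their tips: the tips appear at wrist row 222, about 20 rows lower than the stated geometry predicts. The pads therefore sit higher than stated, so I'll reopen part way, go lower and close again.

Call:
move_arm:
  steps:
    - {"linear": [0,0,0],"spin": 0}
    - {"linear": [0,0,0],"spin": 0}
    - {"linear": [0,0,0],"spin": 0}
    - {"linear": [0,0,0],"spin": 0}
    - {"linear": [0,0,0],"spin": 0}
    - {"linear": [0,0,0],"spin": 0}
    - {"linear": [0,0,0],"spin": 0}
  jaw: 0.5

```text
time_s: 4.77
tool_pos: [0.6088, -0.193, 0.0532]
orientation: [0.996, 0.085, 0.0, 0.0]
contact_force: [0.2, 0.3, -0.2]
finger_gap: 0.0425
grasp_force: 0.0
```

```bash
python3 - <<'E'
from h import *
w=grab('wrist');s=robot.state();print(s['finger_gap'],s['tool_pos'],s['contact_force'])
sc=grab('scene')
c=np.zeros((600,800,3),np.uint8);c[:,:400]=cv2.resize(w['image'][120:300,190:310],(400,600),interpolation=cv2.INTER_CUBIC);c[:400,400:]=cv2.resize(sc['image'][145:205,190:250],(400,400),interpolation=cv2.INTER_CUBIC)
cv2.imwrite('pics/n.png',c[:,:,::-1])
E
```

```text
0.043264511824818226 [ 0.60882615 -0.19295811  0.05318114] [ 0.14477696 -0.11521915  0.0869414 ]
```

View pics/n.png

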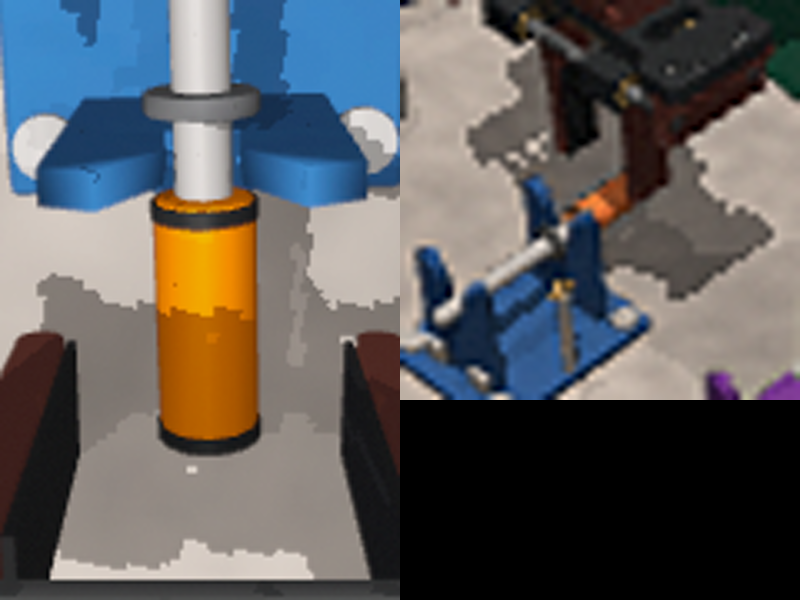

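The handle is undisturbed at wrist-crop (207,320). The pad tips lie beside its rear half, with their front corner at crop row 343. In the scene crop, the left finger's tip is at (645,195). I'll compare that with the projected geometry.

```bash
python3 - <<'E'
from h import *
w=grab('wrist');sc=grab('scene');st=robot.state();T=R.from_quat(st['orientation'])
for x in (10,0,-10,-24):
  for z in (19,0,-20):
    P=[st['tool_pos']+T.apply(np.array([x,y,z])/1e3) for y in (-22,-30)]
    a=proj(w,P);b=proj(sc,P)
    print(x,z,'wristcrop',((a-[190,120])/.3).round(0).tolist(),'scene',((b-[190,145])*6.667+[400,0]).round(0).tolist())
E
```

```text
10 19 wristcrop [[91.0, 265.0], [49.0, 265.0]] scene [[631.0, 248.0], [642.0, 256.0]]
10 0 wristcrop [[79.0, 298.0], [34.0, 298.0]] scene [[629.0, 221.0], [640.0, 228.0]]
10 -20 wristcrop [[65.0, 340.0], [14.0, 340.0]] scene [[627.0, 191.0], [638.0, 199.0]]
0 19 wristcrop [[92.0, 313.0], [51.0, 313.0]] scene [[646.0, 238.0], [657.0, 246.0]]
0 0 wristcrop [[81.0, 351.0], [36.0, 351.0]] scene [[644.0, 211.0], [655.0, 219.0]]
0 -20 wristcrop [[67.0, 399.0], [17.0, 399.0]] scene [[642.0, 182.0], [653.0, 189.0]]
-10 19 wristcrop [[93.0, 361.0], [53.0, 361.0]] scene [[661.0, 229.0], [671.0, 236.0]]
-10 0 wristcrop [[83.0, 402.0], [38.0, 402.0]] scene [[659.0, 201.0], [669.0, 209.0]]
-10 -20 wristcrop [[69.0, 455.0], [20.0, 455.0]] scene [[657.0, 172.0], [667.0, 179.0]]
-24 19 wristcrop [[95.0, 426.0], [56.0, 426.0]] scene [[681.0, 215.0], [691.0, 223.0]]
-24 0 wristcrop [[85.0, 472.0], [42.0, 472.0]] scene [[679.0, 188.0], [690.0, 195.0]]
-24 -20 wristcrop [[72.0, 531.0], [24.0, 531.0]] scene [[677.0, 159.0], [688.0, 166.0]]
```

Both views agree: the real fingertips are about 20 mm behind the reported TCP, not 19 mm ahead of it. I'll use this measured offset, so the reported TCP has to be about 37 mm lower.

Call:
move_arm:
  steps:
    - {"linear": [0,0,13],"spin": 0}
    - {"linear": [0,0,13],"spin": 0}
    - {"linear": [0,0,11],"spin": 0}
    - {"linear": [0,0,0],"spin": 0}

```text
time_s: 5.3
tool_pos: [0.6063, -0.1923, 0.0125]
orientation: [0.996, 0.085, -0.003, -0.001]
contact_force: [-1.0, 0.3, -0.2]
finger_gap: 0.0439
grasp_force: 0.0
```

Call:
move_arm:
  steps:
    - {"linear": [0,0,0],"spin": 0}
    - {"linear": [0,0,0],"spin": 0}
    - {"linear": [0,0,0],"spin": 0}
    - {"linear": [0,0,0],"spin": 0}
    - {"linear": [0,0,0],"spin": 0}
    - {"linear": [0,0,0],"spin": 0}
  jaw: 1
  grip_force: 6

```text
time_s: 5.8
tool_pos: [0.6092, -0.193, 0.0167]
orientation: [0.996, 0.085, 0.0, 0.0]
contact_force: [0.9, 0.4, 0.4]
finger_gap: 0.0182
grasp_force: 5.9
```

Call:
move_arm:
  steps:
    - {"linear": [0,0,2.4],"spin": 0}
    - {"linear": [0.3,0,2.4],"spin": 0}
    - {"linear": [0.5,0,2.4],"spin": 0}
    - {"linear": [0.7,0,2.4],"spin": 0}
    - {"linear": [0.9,0,2.4],"spin": 0}
    - {"linear": [1.1,0,2.4],"spin": 0}
    - {"linear": [0,0,0],"spin": 0}

```text
time_s: 6.38
tool_pos: [0.6118, -0.1923, 0.0011]
orientation: [0.996, 0.085, -0.001, -0.0]
contact_force: [-2.1, 0.1, 1.6]
finger_gap: 0.0177
grasp_force: 6.0
```

```bash
python3 - <<'E'
from h import *
s=robot.state();print(s['tool_pos'],s['contact_force'],s['finger_gap'])
import pickle
w=grab('wrist');sc=grab('scene');t=grab('top');pickle.dump((w,sc,t),open('f1.pkl','wb'))
c=np.zeros((600,800,3),np.uint8);c[:,:400]=cv2.resize(w['image'][0:300,152:352],(400,600),interpolation=cv2.INTER_CUBIC);c[:400,400:]=cv2.resize(sc['image'][145:205,190:250],(400,400),interpolation=cv2.INTER_CUBIC)
cv2.imwrite('pics/p.png',c[:,:,::-1])
E
```

```text
[ 0.61184716 -0.19230233  0.00107985] [-2.14045756  0.05404035  1.63809074] 0.017720225177575353
```

View pics/p.png

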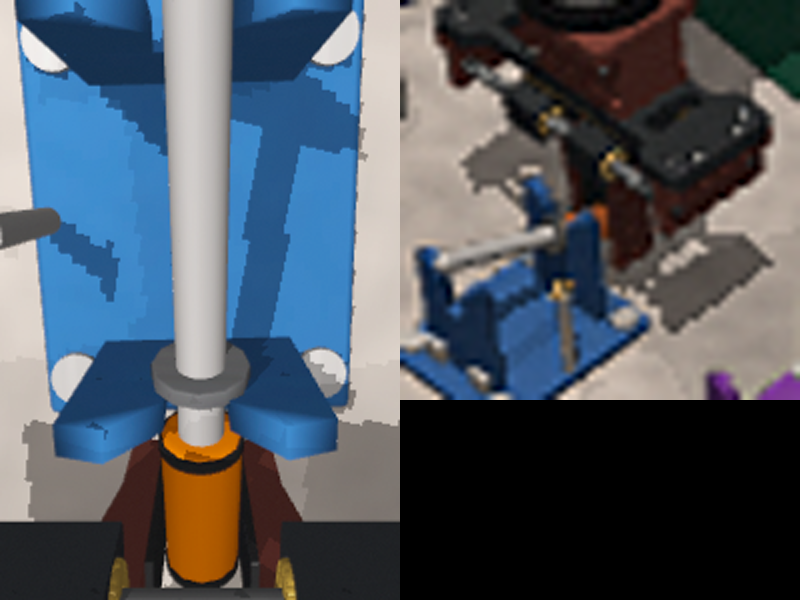

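The axle has pivoted tip up about the near slot, with its tip at scene-crop (442,262) and the collar at (552,234). Next I'll measure the tilt in the axle's vertical plane.

```bash
python3 - <<'E'
from h import *
import pickle
w,sc,t=pickle.load(open('f1.pkl','rb'))
st=robot.state()
u=np.array([np.cos(.172),np.sin(.172),0]);n=np.array([-u[1],u[0],0]);p0=np.array([.6118,-.1923,0])
for f,q in ((sc,(442,262)),(sc,(545,236)),(sc,(500,247))):
    c,d=ray(f,(q[0]-400)/6.667+190,q[1]/6.667+145); P=c+d*((p0-c)@n)/(d@n); print(P.round(4),((P-p0)@u).round(4))
hsv=cv2.cvtColor(t['image'],cv2.COLOR_RGB2HSV)
E
```

```text
[ 0.7169 -0.174   0.0784] 0.1067
[ 0.655  -0.1848  0.053 ] 0.0438
[ 0.6826 -0.18    0.0645] 0.0718
```

```bash
cat > tilt.py <<'E'
from h import *
def tilt(f,r0,r1,c0=190,c1=310,dbg=False):
    st=robot.state();T=R.from_quat(st['orientation']).inv()
    hsv=cv2.cvtColor(f['image'],cv2.COLOR_RGB2HSV)
    m=(hsv[:,:,1]<60)&(hsv[:,:,2]>90)
    rows=[];wd=[];cc=[]
    for r in range(r0,r1):
        x=np.where(m[r,c0:c1])[0]
        if len(x): 
            g=np.split(x,np.where(np.diff(x)>1)[0]+1); k=max(g,key=len)
            rows.append(r);wd.append(len(k));cc.append(c0+k.mean())
    rows=np.array(rows);wd=np.array(wd,float);cc=np.array(cc)
    a=np.polyfit(rows,wd,1); k=abs(wd-np.polyval(a,rows))<2; a=np.polyfit(rows[k],wd[k],1)
    b=np.polyfit(rows[k],cc[k],1)
    K=np.array(f['intrinsics']);Rm=cv2.Rodrigues(np.array(f['rvec']))[0];t=np.array(f['tvec']).ravel()
    P=[]
    for r in (r0,r1):
        d=K[0,0]*.010/np.polyval(a,r); p=d*np.linalg.inv(K)@np.array([np.polyval(b,r),r,1]); P.append(T.apply(Rm.T@(p-t)-st['tool_pos']))
    v=P[0]-P[1]; print('pts tool mm',np.round(np.array(P)*1e3,1).tolist(),'tilt',np.degrees(np.arctan2(-v[2],v[0])).round(1),'yaw',np.degrees(np.arctan2(v[1],v[0])).round(1),'n',k.sum(),len(k),a)
if __name__=='__main__':
    tilt(grab('wrist'),5,160)
E
python3 - <<'E'
from tilt import *
import pickle
w,sc,t=pickle.load(open('f1.pkl','rb')); tilt(w,5,160);tilt(w,45,160)
E
```

```text
pts tool mm [[99.3, 0.0, -76.5], [49.9, 0.3, -54.5]] tilt 24.1 yaw -0.3 n 155 155 [-0.06076826 35.28622345]
pts tool mm [[89.2, 0.1, -72.4], [49.9, 0.3, -54.1]] tilt 24.9 yaw -0.3 n 115 115 [-0.06223467 35.44358873]
```

Call:
move_arm:
  steps:
    - {"linear": [0.6,0,1.8],"spin": 0}
    - {"linear": [0,0,0],"spin": 0}

```text
time_s: 6.7
tool_pos: [0.6131, -0.1922, -0.0001]
orientation: [0.996, 0.085, 0.0, 0.0]
contact_force: [-1.3, 1.4, 2.1]
finger_gap: 0.0177
grasp_force: 6.0
```

Call:
move_arm:
  steps:
    - {"linear": [0,0,0],"spin": 0}
    - {"linear": [0,0,0],"spin": 0}
    - {"linear": [0,0,0],"spin": 0}
  grip_force: 55

```text
time_s: 6.95
tool_pos: [0.6131, -0.1922, 0.0001]
orientation: [0.996, 0.085, 0.0, 0.0]
contact_force: [-0.4, 1.1, 2.4]
finger_gap: 0.0169
grasp_force: 55.0
```

```bash
python3 tilt.py
```

```text
pts tool mm [[98.4, 0.1, -81.0], [50.5, 0.4, -57.2]] tilt 26.4 yaw -0.3 n 155 155 [-0.06663981 36.68381941]
```

Tilt is 26.4° and the grip is firm. Now I'll lift the axle out and carry it to the low end of the right-hand lane (spool_b).

Call:
move_arm:
  steps:
    - {"linear": [0,0,-10],"spin": 0}
    - {"linear": [0,0,-20],"spin": 0}
    - {"linear": [0,0,-22],"spin": 0}
    - {"linear": [0,0,-22],"spin": 0}
    - {"linear": [0,0,-23],"spin": 0}
    - {"linear": [0,0,-23],"spin": 0}
    - {"linear": [0,0,0],"spin": 0.06}
    - {"linear": [-8.5,-30.1,0],"spin": 0}
    - {"linear": [-8.5,-30.1,0],"spin": 0}
    - {"linear": [-8.5,-30.1,0],"spin": 0}
    - {"linear": [-8.5,-30.1,0],"spin": 0}
    - {"linear": [-8.5,-30.1,0],"spin": 0}
    - {"linear": [-8.5,-30.1,0],"spin": 0}
    - {"linear": [-8.5,-30.1,0],"spin": 0}
    - {"linear": [-8.5,-30.1,0],"spin": 0}
    - {"linear": [-8.5,-30.1,0],"spin": 0}
    - {"linear": [-8.5,-30.1,0],"spin": 0}
    - {"linear": [0,0,20],"spin": 0}
    - {"linear": [0,0,20],"spin": 0}
    - {"linear": [0,0,20],"spin": 0}
    - {"linear": [0,0,0],"spin": 0}
  grip_force: 58

```text
schema error: expected 1 to 20 rows
```

```bash
python3 - <<'E'
from tilt import *
import pickle
w=grab('wrist');sc=grab('scene');t=grab('top');w=grab('wrist');pickle.dump((w,sc,t),open('f2.pkl','wb'))
s=robot.state();print(s['time_s'],s['tool_pos'],s['orientation'],s['contact_force'],s['finger_gap'])
a=cv2.resize(t['image'][140:215,155:255],(500,375),interpolation=cv2.INTER_CUBIC)
b=cv2.resize(sc['image'][180:255,240:300],(300,375),interpolation=cv2.INTER_CUBIC)
c=np.zeros((600,800,3),np.uint8);c[:375,:500]=a;c[:375,500:]=b;c[375:,:300]=cv2.resize(w['image'],(300,225))
cv2.imwrite('pics/q.png',c[:,:,::-1])
try: tilt(w,5,110)
except Exception as e: print(e)
E
```

```text
7.2 [ 6.13065748e-01 -1.92228946e-01  9.19897514e-05] [9.96355421e-01 8.52985383e-02 1.84959134e-04 2.98765976e-05] [-1.45737811 -0.13253863  2.2292627 ] 0.016744580015205932
pts tool mm [[98.4, 0.1, -81.0], [69.6, 0.3, -66.8]] tilt 26.2 yaw -0.4 n 105 105 [-0.06642131 36.69077683]
```

View pics/q.png

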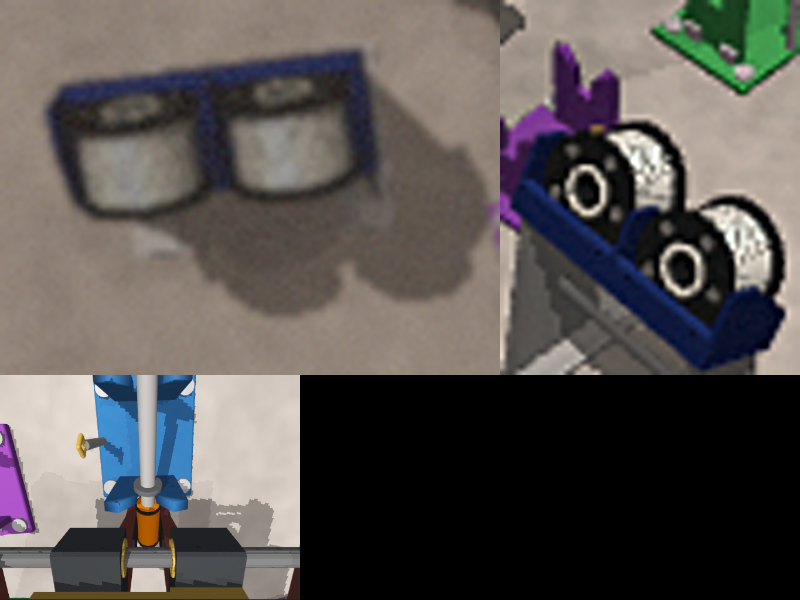

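The move was refused for having 21 rows. The picture shows the rims clearly: scene-crop (587,190) and (683,268), top-crop (284,90) and (130,108). I'll resend the move in 20 rows.

Call:
move_arm:
  steps:
    - {"linear": [0,0,-10],"spin": 0}
    - {"linear": [0,0,-20],"spin": 0}
    - {"linear": [0,0,-22],"spin": 0}
    - {"linear": [0,0,-22],"spin": 0}
    - {"linear": [0,0,-23],"spin": 0}
    - {"linear": [0,0,-23],"spin": 0}
    - {"linear": [0,0,0],"spin": 0.06}
    - {"linear": [-8.5,-30.1,0],"spin": 0}
    - {"linear": [-8.5,-30.1,0],"spin": 0}
    - {"linear": [-8.5,-30.1,0],"spin": 0}
    - {"linear": [-8.5,-30.1,0],"spin": 0}
    - {"linear": [-8.5,-30.1,0],"spin": 0}
    - {"linear": [-8.5,-30.1,0],"spin": 0}
    - {"linear": [-8.5,-30.1,0],"spin": 0}
    - {"linear": [-8.5,-30.1,0],"spin": 0}
    - {"linear": [-8.5,-30.1,0],"spin": 0}
    - {"linear": [-8.5,-30.1,0],"spin": 0}
    - {"linear": [0,0,20],"spin": 0}
    - {"linear": [0,0,20],"spin": 0}
    - {"linear": [0,0,20],"spin": 0}
  grip_force: 58

```text
time_s: 8.87
tool_pos: [0.4956, 0.0985, 0.0603]
orientation: [0.998, 0.056, 0.001, -0.0]
contact_force: [-0.5, -0.5, -1.4]
finger_gap: 0.0167
grasp_force: 58.0
```

```bash
python3 - <<'E'
from tilt import *
import pickle
for i in range(3): w=grab('wrist')
sc=grab('scene');t=grab('top');pickle.dump((w,sc,t),open('f2.pkl','wb'))
s=robot.state();print(s['time_s'],s['tool_pos'],s['orientation'],s['contact_force'],s['finger_gap'])
Rr=tri([ray(sc,257.4,218),ray(t,211.8,158)]);Lr=tri([ray(sc,276.6,233.6),ray(t,181,161.6)]);print('R',Rr,'L',Lr)
T=R.from_quat(s['orientation']);tip=s['tool_pos']+T.apply([.1066,.0005,-.085]);print('tip pred',tip,proj(sc,[tip]),proj(t,[tip]))
y=np.arctan2(-(Lr-Rr)[0],(Lr-Rr)[1]);print('yaw',y)
a=cv2.resize(t['image'][140:215,155:255],(500,375),interpolation=cv2.INTER_CUBIC)
b=cv2.resize(sc['image'][180:255,240:300],(300,375),interpolation=cv2.INTER_CUBIC)
c=np.zeros((600,800,3),np.uint8);c[:375,:500]=a;c[:375,500:]=b;c[375:,:300]=cv2.resize(w['image'],(300,225))
c[375:,300:800]=cv2.resize(w['image'][0:100,140:362],(500,225))
cv2.imwrite('pics/r.png',c[:,:,::-1])
E
```

```text
9.1167 [0.4959247  0.09763561 0.06103893] [ 9.98474936e-01  5.52027110e-02  6.68856791e-04 -1.24544344e-04] [-0.42778458 -0.68041623 -0.27319119] 0.017144867188643095
R [0.68580317 0.11909657 0.16436108] L [0.67747247 0.19339682 0.16596051]
tip pred [0.60181767 0.10886249 0.14618261] [[279.28400879 206.99901056]] [[216.6242343  193.47805699]]
yaw 0.11165586347106175
```

View pics/r.png

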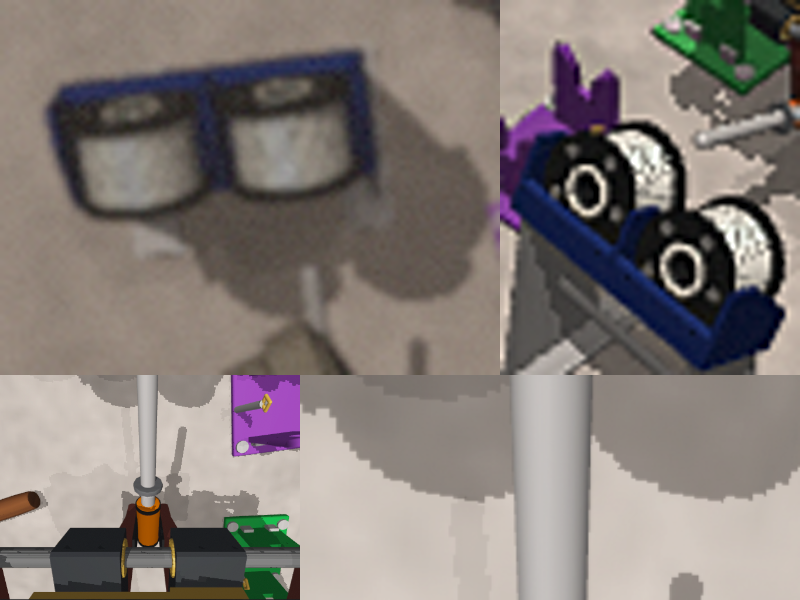

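The tip shows at top-crop (310,265) and scene-crop (697,140), both within 1 px of the prediction. Now I'll line up with the right-hand bore and approach along the axis.

Call:
move_arm:
  steps:
    - {"linear": [7.2,-0.4,3.3],"spin": 0}
    - {"linear": [7.2,-0.4,3.3],"spin": 0}
    - {"linear": [7.2,-0.3,3.4],"spin": 0}
    - {"linear": [0,0,0],"spin": 0}
    - {"linear": [4.5,0,-2.25],"spin": 0}
    - {"linear": [4.5,0,-2.25],"spin": 0}
    - {"linear": [4.5,0,-2.25],"spin": 0}
    - {"linear": [4.5,0,-2.25],"spin": 0}
    - {"linear": [4.5,0,-2.25],"spin": 0}
    - {"linear": [3,0,-1.5],"spin": 0}
    - {"linear": [3,0,-1.5],"spin": 0}
    - {"linear": [3,0,-1.5],"spin": 0}
    - {"linear": [0,0,0],"spin": 0}
    - {"linear": [0,0,0],"spin": 0}

```text
time_s: 10.28
tool_pos: [0.5478, 0.1045, 0.0657]
orientation: [0.998, 0.055, -0.0, 0.0]
contact_force: [-0.8, 0.2, -0.8]
finger_gap: 0.0174
grasp_force: 58.0
```

Call:
move_arm:
  steps:
    - {"linear": [1.8,0,-0.9],"spin": 0}
    - {"linear": [1.8,0,-0.9],"spin": 0}
    - {"linear": [1.8,0,-0.9],"spin": 0}
    - {"linear": [1.8,0,-0.9],"spin": 0}
    - {"linear": [0,0,0],"spin": 0}

```text
time_s: 10.7
tool_pos: [0.5547, 0.1052, 0.0692]
orientation: [0.998, 0.055, -0.0, 0.0]
contact_force: [-0.7, 0.2, -1.2]
finger_gap: 0.0171
grasp_force: 58.0
```

Call:
move_arm:
  steps:
    - {"linear": [1.8,0,-0.9],"spin": 0}
    - {"linear": [1.8,0,-0.9],"spin": 0}
    - {"linear": [0,0,0],"spin": 0}

```text
time_s: 10.95
tool_pos: [0.5571, 0.1054, 0.0706]
orientation: [0.998, 0.055, -0.002, 0.0]
contact_force: [-4.4, -0.5, -1.9]
finger_gap: 0.0169
grasp_force: 58.0
```

Call:
move_arm:
  steps:
    - {"linear": [0.9,0,-0.45],"spin": 0}
    - {"linear": [0,0,0],"spin": 0}
    - {"linear": [0,0,0],"spin": 0}

```text
time_s: 11.2
tool_pos: [0.5573, 0.1054, 0.0707]
orientation: [0.998, 0.055, -0.002, 0.0]
contact_force: [-6.4, -0.8, -2.1]
finger_gap: 0.017
grasp_force: 58.0
```

```bash
python3 - <<'E'
from h import *
import pickle
s=robot.state();print(s['tool_pos'],s['contact_force'],s['torque'])
sc=grab('scene');sc0=pickle.load(open('f2.pkl','rb'))[1];pickle.dump(sc,open('sc3.pkl','wb'))
# motion of right spool's upper face between then and now (phase correlation of crops)
for n,(x0,y0,x1,y1) in (('R',(248,206,268,230)),('L',(266,222,288,246))):
    g=[cv2.cvtColor(f['image'][y0:y1,x0:x1],cv2.COLOR_RGB2GRAY).astype(np.float32) for f in (sc0,sc)]
    print(n,cv2.phaseCorrelate(*g),abs(g[0]-g[1]).mean())
E
```

```text
[0.55729853 0.10538745 0.07072171] [-6.37113047 -0.83783185 -2.10175645] [-0.09036448  1.16522147  0.01178253]
R ((-0.8057935125080053, 0.3541281817847164), 0.9615535447994868) 35.658333
L ((0.04084078983187922, 0.01891903194277944), 0.9980757764230171) 2.183712
```

The axle stopped about 17 mm in (the spool itself has shifted roughly 2 mm up-slope), with force rising along the axis. That is the plug, so it's spool_b. I'll withdraw and move to the left lane.

Call:
move_arm:
  steps:
    - {"linear": [-3,0,1.5],"spin": 0}
    - {"linear": [-5,0,2.5],"spin": 0}
    - {"linear": [-6,0,3],"spin": 0}
    - {"linear": [-7,0,3.5],"spin": 0}
    - {"linear": [-7,0,3.5],"spin": 0}
    - {"linear": [-7,0,3.5],"spin": 0}
    - {"linear": [-7,0,3.5],"spin": 0}
    - {"linear": [0,-14,0],"spin": 0}
    - {"linear": [0,-20,0],"spin": 0}
    - {"linear": [0,-20,0],"spin": 0}
    - {"linear": [0,-20,0],"spin": 0}
    - {"linear": [0,0,0],"spin": 0}
    - {"linear": [0,0,0],"spin": 0}
    - {"linear": [0,0,0],"spin": 0}

```text
time_s: 12.42
tool_pos: [0.5093, 0.1737, 0.0503]
orientation: [0.998, 0.055, -0.0, 0.0]
contact_force: [0.3, 0.2, -0.9]
finger_gap: 0.0171
grasp_force: 58.0
```

```bash
python3 - <<'E'
from tilt import *
import pickle
s=robot.state();print(s['tool_pos'],s['orientation'],s['contact_force'])
w=grab('wrist');sc=grab('scene');sc0=pickle.load(open('f2.pkl','rb'))[1];pickle.dump((w,sc,grab('top')),open('f4.pkl','wb'))
for n,(x0,y0,x1,y1) in (('R',(248,206,268,230)),('L',(266,222,288,246))):
    g=[cv2.cvtColor(f['image'][y0:y1,x0:x1],cv2.COLOR_RGB2GRAY).astype(np.float32) for f in (sc0,sc)]
    print(n,cv2.phaseCorrelate(*g),abs(g[0]-g[1]).mean())
T=R.from_quat(s['orientation']);tip=s['tool_pos']+T.apply([.1066,.0005,-.085]);m=np.array([.6371,.1886,.1466]);print('tip',tip,'to mouth, tool',T.inv().apply(m-tip))
w=w['image'];x=cv2.cvtColor(w,cv2.COLOR_RGB2GRAY)
for r in (10,60,100):
    g=np.gradient(cv2.GaussianBlur(x,(3,3),0)[r].astype(float)); k=np.where(abs(g[225:285])>8)[0]+225; print(r,k)
E
```

```text
[0.5092539  0.1736895  0.05034045] [ 9.98477452e-01  5.51597113e-02 -1.60519063e-04  3.98194767e-04] [ 0.2734128   0.20606088 -0.87477097]
R ((-0.8029819840518932, 0.20517785262558697), 0.9664323871334394) 28.402082
L ((0.01596183983365762, 0.03289445164790017), 0.9728114122731818) 1.8541666
tip [0.6152838  0.18500377 0.13530196] to mouth, tool [ 0.02207546 -0.00116247 -0.011307  ]
10 [227 228 229 265 266 267]
60 [234 235 264 265 266 268]
100 [236 237 263 264 265 266 267 268]
```

Call:
move_arm:
  steps:
    - {"linear": [0,-1.2,0],"spin": 0}
    - {"linear": [4.5,0,-2.25],"spin": 0}
    - {"linear": [4.5,0,-2.25],"spin": 0}
    - {"linear": [4.5,0,-2.25],"spin": 0}
    - {"linear": [4.5,0,-2.25],"spin": 0}
    - {"linear": [4.5,0,-2.25],"spin": 0}
    - {"linear": [3,0,-1.5],"spin": 0}
    - {"linear": [3,0,-1.5],"spin": 0}
    - {"linear": [3,0,-1.5],"spin": 0}
    - {"linear": [0,0,0],"spin": 0}

```text
time_s: 13.4
tool_pos: [0.5415, 0.1795, 0.0667]
orientation: [0.998, 0.055, 0.0, -0.0]
contact_force: [0.1, 1.1, -0.8]
finger_gap: 0.0168
grasp_force: 58.0
```

Call:
move_arm:
  steps:
    - {"linear": [1.8,0,-0.9],"spin": 0}
    - {"linear": [1.8,0,-0.9],"spin": 0}
    - {"linear": [1.8,0,-0.9],"spin": 0}
    - {"linear": [1.8,0,-0.9],"spin": 0}
    - {"linear": [1.8,0,-0.9],"spin": 0}
    - {"linear": [1.8,0,-0.9],"spin": 0}
    - {"linear": [1.8,0,-0.9],"spin": 0}
    - {"linear": [0,0,0],"spin": 0}

```text
time_s: 14.07
tool_pos: [0.5537, 0.1808, 0.0728]
orientation: [0.998, 0.055, 0.0, -0.0]
contact_force: [0.6, -0.6, -0.8]
finger_gap: 0.0166
grasp_force: 58.0
```

At 25 mm deep there is no contact, so this bore (spool_a) is free. I'll carry on through.

Call:
move_arm:
  steps:
    - {"linear": [3.6,0,-1.8],"spin": 0}
    - {"linear": [3.6,0,-1.8],"spin": 0}
    - {"linear": [3.6,0,-1.8],"spin": 0}
    - {"linear": [3.6,0,-1.8],"spin": 0}
    - {"linear": [3.6,0,-1.8],"spin": 0}
    - {"linear": [3.6,0,-1.8],"spin": 0}
    - {"linear": [3.6,0,-1.8],"spin": 0}
    - {"linear": [3.6,0,-1.8],"spin": 0}
    - {"linear": [3.6,0,-1.8],"spin": 0}
    - {"linear": [0,0,0],"spin": 0}

```text
time_s: 14.9
tool_pos: [0.5864, 0.1843, 0.0892]
orientation: [0.998, 0.055, 0.0, -0.0]
contact_force: [0.6, -0.6, -0.3]
finger_gap: 0.0169
grasp_force: 58.0
```

Call:
move_arm:
  steps:
    - {"linear": [1.8,0,-0.9],"spin": 0}
    - {"linear": [1.8,0,-0.9],"spin": 0}
    - {"linear": [1.8,0,-0.9],"spin": 0}
    - {"linear": [0,0,0],"spin": 0}

```text
time_s: 15.23
tool_pos: [0.5911, 0.1849, 0.0916]
orientation: [0.998, 0.055, 0.0, 0.0]
contact_force: [-0.4, -0.5, -1.9]
finger_gap: 0.0169
grasp_force: 58.0
```

Call:
move_arm:
  steps:
    - {"linear": [1.8,0,-0.9],"spin": 0}
    - {"linear": [1.8,0,-0.9],"spin": 0}
    - {"linear": [0.9,0,-0.45],"spin": 0}
    - {"linear": [0,0,0],"spin": 0}

```text
time_s: 15.57
tool_pos: [0.5948, 0.1855, 0.0937]
orientation: [0.998, 0.055, -0.0, 0.0]
contact_force: [-1.6, -0.6, -1.5]
finger_gap: 0.017
grasp_force: 58.0
```

Call:
move_arm:
  steps:
    - {"linear": [0.9,0,-0.45],"spin": 0}
    - {"linear": [0.9,0,-0.45],"spin": 0}
    - {"linear": [0,0,0],"spin": 0}

```text
time_s: 15.82
tool_pos: [0.5969, 0.1857, 0.0947]
orientation: [0.998, 0.055, -0.0, -0.0]
contact_force: [-1.6, -0.7, -1.1]
finger_gap: 0.0173
grasp_force: 58.0
```

The axle is through, with light contact at the collar. Now I'll lift square to the lane floor to clear the lips.

Call:
move_arm:
  steps:
    - {"linear": [-0.5,0,-1],"spin": 0}
    - {"linear": [-0.9,0,-1.8],"spin": 0}
    - {"linear": [-0.9,0,-1.8],"spin": 0}
    - {"linear": [-0.9,0,-1.8],"spin": 0}
    - {"linear": [-0.9,0,-1.8],"spin": 0}
    - {"linear": [0,0,0],"spin": 0}

```text
time_s: 16.32
tool_pos: [0.5931, 0.1853, 0.1034]
orientation: [0.998, 0.055, 0.0, -0.0]
contact_force: [0.1, 0.1, -3.1]
finger_gap: 0.017
grasp_force: 58.0
```

```bash
python3 - <<'E'
from h import *
s=robot.state();print(s['tool_pos'],s['contact_force'],s['torque'],s['finger_gap'])
import pickle
pickle.dump((grab('wrist'),grab('scene'),grab('top')),open('f5.pkl','wb'))
f0=pickle.load(open('f2.pkl','rb'));f5=pickle.load(open('f5.pkl','rb'))
g=[cv2.cvtColor(f['image'][222:246,266:288],cv2.COLOR_RGB2GRAY).astype(np.float32) for f in (f0[1],f5[1])];print(cv2.phaseCorrelate(*g))
# orange handle in wrist: row extent -> watches tilt
def ext(f):
    hsv=cv2.cvtColor(f['image'],cv2.COLOR_RGB2HSV); m=cv2.inRange(hsv,(5,150,60),(20,255,255)); m[275:]=0;m[:190]=0;m[:,:225]=0;m[:,280:]=0
    p=np.argwhere(m>0);return p[:,0].min(),p[:,0].max(),p[:,1].min(),p[:,1].max(),len(p)
print(ext(f0[0]),ext(f5[0]))
E
```

```text
[0.59305234 0.18527847 0.10338081] [ 0.12109899  0.06582935 -3.09942143] [-0.01923698  0.17827392  0.00680742] 0.01697346689094371
((0.20610850226388955, -0.713787041267901), 0.8256058800551627)
(np.int64(208), np.int64(274), np.int64(232), np.int64(273), 1905) (np.int64(238), np.int64(274), np.int64(233), np.int64(272), 1299)
```

Call:
move_arm:
  steps:
    - {"linear": [-1.4,0,-2.7],"spin": 0}
    - {"linear": [-1.8,0,-3.6],"spin": 0}
    - {"linear": [-1.8,0,-3.6],"spin": 0}
    - {"linear": [-1.8,0,-3.6],"spin": 0}
    - {"linear": [-1.8,0,-3.6],"spin": 0}
    - {"linear": [-1.8,0,-3.6],"spin": 0}
    - {"linear": [0,0,-7],"spin": 0}
    - {"linear": [0,0,-10],"spin": 0}
    - {"linear": [0,0,-10],"spin": 0}
    - {"linear": [0,0,-10],"spin": 0}
    - {"linear": [0,0,-10],"spin": 0}
    - {"linear": [0,0,-5],"spin": 0}
    - {"linear": [0,0,0],"spin": 0}
    - {"linear": [0,0,0],"spin": 0}
  grip_force: 60

```text
time_s: 17.63
tool_pos: [0.5827, 0.184, 0.1759]
orientation: [0.998, 0.055, 0.0, -0.0]
contact_force: [0.8, -0.0, -3.3]
finger_gap: 0.0169
grasp_force: 60.0
```

```bash
python3 - <<'E'
from h import *
s=robot.state();print(s['tool_pos'],s['contact_force'],s['torque'],s['finger_gap'])
import pickle
f=(grab('wrist'),grab('scene'),grab('top'));pickle.dump(f,open('f6.pkl','wb'))
T=R.from_quat(s['orientation']);tip=s['tool_pos']+T.apply([.1066,.0005,-.085]);print(proj(f[1],[tip]))
u,v=proj(f[1],[tip])[0].astype(int)
hsv=cv2.cvtColor(f[1]['image'],cv2.COLOR_RGB2HSV)
c=np.zeros((600,800,3),np.uint8)
c[:400,:400]=cv2.resize(f[1]['image'][v-30:v+50,u-30:u+50],(400,400),interpolation=cv2.INTER_CUBIC)
c[:400,400:]=cv2.resize(f[2]['image'][120:220,140:240],(400,400),interpolation=cv2.INTER_CUBIC)
c[400:,:266]=cv2.resize(f[0]['image'],(266,200))
print(u,v);cv2.imwrite('pics/z.png',c[:,:,::-1])
E
```

```text
[0.58271249 0.18402564 0.17587185] [ 8.21439469e-01 -1.20036476e-03 -3.28675113e+00] [-0.01660489  0.15096547  0.03187385] 0.01694032110977277
[[274.20244954 211.24044095]]
274 211
```

View pics/z.png

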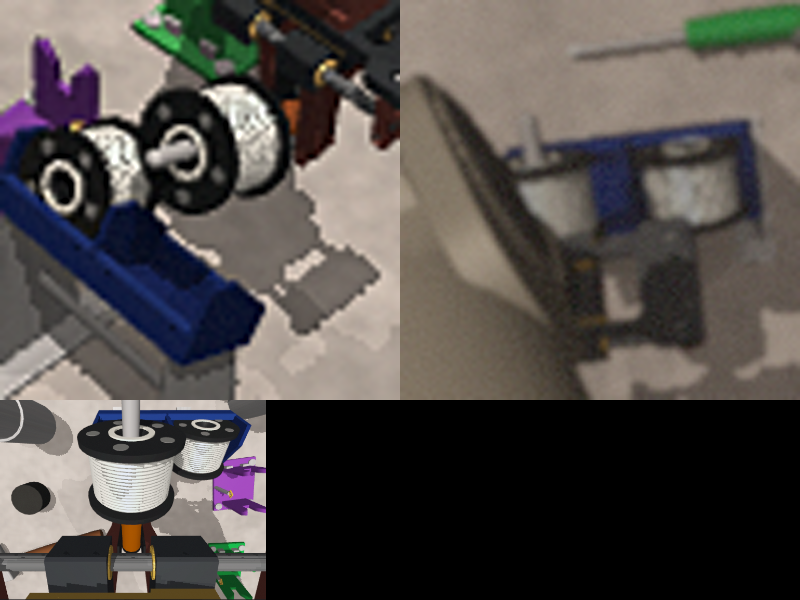

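The picture shows the spool on the axle, with the tip at scene-crop (150,155), exactly as predicted, so the grip has not slipped. The other spool is still in its lane. Now I'll carry it to just above the stand.

Call:
move_arm:
  steps:
    - {"linear": [-10,0,-8],"spin": 0}
    - {"linear": [-25,0,-11],"spin": 0}
    - {"linear": [-25,0,-11],"spin": 0}
    - {"linear": [0,5,0],"spin": -0.03}
    - {"linear": [0,10,0],"spin": -0.03}
    - {"linear": [1.7,26,5],"spin": 0}
    - {"linear": [1.7,28,9],"spin": 0}
    - {"linear": [1.7,28,9],"spin": 0}
    - {"linear": [1.7,28,9],"spin": 0}
    - {"linear": [1.7,28,9],"spin": 0}
    - {"linear": [1.7,28,9],"spin": 0}
    - {"linear": [1.7,28,9],"spin": 0}
    - {"linear": [1.7,28,9],"spin": 0}
    - {"linear": [1.7,28,9],"spin": 0}
    - {"linear": [1.7,28,9],"spin": 0}
    - {"linear": [1.7,28,9],"spin": 0}
    - {"linear": [1.7,28,9],"spin": 0}
    - {"linear": [1.7,28,9],"spin": 0}
    - {"linear": [0,0,0],"spin": 0}
    - {"linear": [0,0,0],"spin": 0}

```text
time_s: 19.45
tool_pos: [0.607, -0.1926, 0.0919]
orientation: [0.997, 0.083, -0.001, 0.0]
contact_force: [0.6, 0.5, -1.5]
finger_gap: 0.0166
grasp_force: 60.0
```

```bash
cat > go.py <<'E'
from h import *
for i in range(2): grab('wrist')
s=robot.state();T=R.from_quat(s['orientation']);x=T.as_matrix()[:,0]
d=np.array([.6131,-.1922,.0001])-.002*np.array([.9854,.1702,0])-s['tool_pos']
print(s['time_s'],s['tool_pos'],'yaw',np.arctan2(x[1],x[0]).round(4),'to go mm',(T.inv().apply(d)*1e3).round(1),s['contact_force'],s['torque'],s['finger_gap'])
E
python3 go.py
```

```text
19.55 [ 0.60797834 -0.18912554  0.09279165] yaw 0.1717 to go mm [ 2.5  4.  92.7] [ 0.3745902   0.82588723 -3.13055073] [ 0.01517666  0.15198444 -0.00232171] 0.016911246221959865
```

Call:
move_arm:
  steps:
    - {"linear": [1.2,2,10],"spin": 0}
    - {"linear": [1.2,2,10],"spin": 0}
    - {"linear": [0,0,10],"spin": 0}
    - {"linear": [0,0,0],"spin": 0}
    - {"linear": [0,0,0],"spin": 0}
    - {"linear": [0,0,0],"spin": 0}

```text
time_s: 20.05
tool_pos: [0.6113, -0.1937, 0.0624]
orientation: [0.996, 0.085, -0.0, -0.0]
contact_force: [0.2, 0.3, -3.3]
finger_gap: 0.0168
grasp_force: 60.0
```

```bash
python3 go.py
```

```text
20.15 [ 0.61164795 -0.1939379   0.06296038] yaw 0.1709 to go mm [-0.3 -1.5 62.9] [-0.40306703 -0.05417122 -3.28004603] [-0.04369898  0.18251792 -0.01265877] 0.017135505510821554
```

Aligned to within 1.5 mm. I'll correct that and go down in stages, watching the force.

Call:
move_arm:
  steps:
    - {"linear": [-0.3,-1.5,8],"spin": 0}
    - {"linear": [0,0,8],"spin": 0}
    - {"linear": [0,0,8],"spin": 0}
    - {"linear": [0,0,6],"spin": 0}
    - {"linear": [0,0,0],"spin": 0}
    - {"linear": [0,0,0],"spin": 0}

```text
time_s: 20.65
tool_pos: [0.6102, -0.1925, 0.0317]
orientation: [0.996, 0.085, -0.001, -0.0]
contact_force: [0.6, 0.3, -2.0]
finger_gap: 0.0166
grasp_force: 60.0
```

Call:
move_arm:
  steps:
    - {"linear": [0,0,4],"spin": 0}
    - {"linear": [0,0,4],"spin": 0}
    - {"linear": [0,0,4],"spin": 0}
    - {"linear": [0,0,4],"spin": 0}
    - {"linear": [0,0,0],"spin": 0}
    - {"linear": [0,0,0],"spin": 0}

```text
time_s: 21.15
tool_pos: [0.6104, -0.1925, 0.0162]
orientation: [0.996, 0.085, -0.0, -0.0]
contact_force: [0.5, 0.8, -3.3]
finger_gap: 0.0172
grasp_force: 60.0
```

```bash
python3 go.py
```

```text
21.25 [ 0.61082883 -0.19260243  0.01665334] yaw 0.1708 to go mm [ 0.3 -0.  16.6] [ 0.56496496 -0.27391817 -2.9503842 ] [-0.0602605   0.17262427  0.04044991] 0.016762215394124126
```

Call:
move_arm:
  steps:
    - {"linear": [0,0,3],"spin": 0}
    - {"linear": [0,0,3],"spin": 0}
    - {"linear": [0,0,3],"spin": 0}
    - {"linear": [0,0,2],"spin": 0}
    - {"linear": [0,0,2],"spin": 0}
    - {"linear": [0,0,0],"spin": 0}
    - {"linear": [0,0,0],"spin": 0}

```text
time_s: 21.83
tool_pos: [0.6121, -0.1922, 0.0039]
orientation: [0.996, 0.086, 0.001, 0.0]
contact_force: [4.3, 1.4, -3.2]
finger_gap: 0.0169
grasp_force: 60.0
```

Call:
move_arm:
  steps:
    - {"linear": [0,0,1],"spin": 0}
    - {"linear": [0,0,1],"spin": 0}
    - {"linear": [0,0,1],"spin": 0}
    - {"linear": [0,0,0],"spin": 0}
    - {"linear": [0,0,0],"spin": 0}

```text
time_s: 22.25
tool_pos: [0.6125, -0.1924, 0.0013]
orientation: [0.996, 0.085, 0.002, 0.0]
contact_force: [5.0, 0.7, -0.5]
finger_gap: 0.0169
grasp_force: 60.0
```

```bash
python3 go.py
```

```text
22.35 [ 0.61243261 -0.19233261  0.00128949] yaw 0.1712 to go mm [-1.3 -0.   1.2] [6.09138585 1.5002061  0.05164123] [ 0.19241253 -0.99724672  0.07416491] 0.01658727056649532
```

The collar bears lightly on the near upright (+5 N in x). I'll shift forward 1.5 mm and settle it.

Call:
move_arm:
  steps:
    - {"linear": [1.5,0,0],"spin": 0}
    - {"linear": [0,0,0.5],"spin": 0}
    - {"linear": [0,0,0],"spin": 0}
    - {"linear": [0,0,0],"spin": 0}

```text
time_s: 22.68
tool_pos: [0.6127, -0.1923, 0.0005]
orientation: [0.996, 0.085, 0.0, 0.0]
contact_force: [4.0, 1.2, 2.8]
finger_gap: 0.0165
grasp_force: 60.0
```

```bash
python3 go.py
```

```text
22.7833 [ 6.12684744e-01 -1.92326101e-01  4.26025901e-04] yaw 0.1708 to go mm [-1.6 -0.1  0.3] [4.40380761 1.14925643 2.0894078 ] [ 0.18675269 -0.72545097  0.0367215 ] 0.016767433705076915
```

Call:
move_arm:
  steps:
    - {"linear": [0,0,0],"spin": 0}
    - {"linear": [0,0,0],"spin": 0}
    - {"linear": [-0.4,0,-1.4],"spin": 0}
    - {"linear": [-0.5,0,-1.4],"spin": 0}
    - {"linear": [-0.5,0,-1.4],"spin": 0}
    - {"linear": [-0.4,0,-1.4],"spin": 0}
    - {"linear": [0,0,0],"spin": 0}
  grip_force: 20

```text
time_s: 23.37
tool_pos: [0.6091, -0.1928, 0.0053]
orientation: [0.996, 0.085, -0.001, -0.0]
contact_force: [1.4, 0.9, -1.0]
finger_gap: 0.0178
grasp_force: 20.0
```

```bash
cat >> go.py <<'E'
sc=grab('scene')
u=np.array([np.cos(.171),np.sin(.171),0])
# shaft tip: pale low-saturation blob beyond far upright; print its lowest-left extent
hsv=cv2.cvtColor(sc['image'],cv2.COLOR_RGB2HSV)
print([ (z,proj(sc,[np.array([.677,-.180,z])+.05*u])[0].round(1).tolist()) for z in (.052,.07,.085)])
cv2.imwrite('pics/last.png',cv2.resize(sc['image'][140:210,180:250],(560,560))[:,:,::-1])
g=sc['image'][168:200,186:206].astype(int); s_=(g.max(2)-g.min(2)<35)&(g.min(2)>95)
for r in s_: print(''.join('#' if v else '.' for v in r))
E
python3 go.py
```

```text
23.4667 [ 0.60911776 -0.19274147  0.00516657] yaw 0.1705 to go mm [2.  0.1 5.1] [ 0.97156289  0.68422758 -1.18465758] [0.06759982 0.07964733 0.01391536] 0.01787139593451227
[(0.052, [195.0, 191.8]), (0.07, [194.4, 187.8]), (0.085, [193.9, 184.4])]
##############......
##############......
###############.....
###############.....
################.#..
####################
###################.
####################
############....####
##########........##
##########.........#
#########...........
#########...........
#######.......#.....
#######......####...
######......#..##...
#######.....#####...
#######....#######..
#######..#####...#..
#######..###.....#..
#######..........#..
#######.............
########............
########............
########............
#######.............
#######.............
#########...........
###.#######.........
#....#...#..........
###.................
###.................
```

The tip is coming down under control, now about 16°. I'll carry on.

Call:
move_arm:
  steps:
    - {"linear": [-0.3,0,-1.4],"spin": 0}
    - {"linear": [-0.3,0,-1.4],"spin": 0}
    - {"linear": [-0.2,0,-1.4],"spin": 0}
    - {"linear": [-0.1,0,-1.4],"spin": 0}
    - {"linear": [0,0,-1.4],"spin": 0}
    - {"linear": [0,0,-1.4],"spin": 0}
    - {"linear": [0,0,0],"spin": 0}

```text
time_s: 24.1
tool_pos: [0.6095, -0.1927, 0.0143]
orientation: [0.996, 0.085, 0.0, -0.0]
contact_force: [-0.6, -0.5, -2.6]
finger_gap: 0.0174
grasp_force: 20.0
```

```bash
python3 go.py
```

```text
24.2 [ 0.6095402  -0.19268569  0.0141377 ] yaw 0.1708 to go mm [ 1.6  0.1 14. ] [-0.97361103  0.59777703 -2.60425894] [0.08546903 0.22453722 0.07364478] 0.017576546854784447
[(0.052, [195.0, 191.8]), (0.07, [194.4, 187.8]), (0.085, [193.9, 184.4])]
##############......
##############......
###############.....
###############.....
####################
###################.
###################.
####################
####################
###########....#####
##########......####
#########........###
#########.........##
#######.#..........#
#######......#......
######......#.#.....
#######........#....
#######......####...
#######....######...
#######..#####...#..
#######..###.....#..
#######..##.........
########............
########............
########............
#######.............
#######.............
#########...........
###.#######.........
#....#...#..........
###.................
###.................
```

The neck has lifted a little because the grip torsion is carrying the load. I'll ease the grip so the axle pivots down.

Call:
move_arm:
  steps:
    - {"linear": [0,0,0],"spin": 0}
    - {"linear": [0,0,0],"spin": 0}
    - {"linear": [0,0,0],"spin": 0}
  grip_force: 11

```text
time_s: 24.5
tool_pos: [0.6098, -0.1927, 0.0143]
orientation: [0.996, 0.085, 0.0, 0.0]
contact_force: [-1.3, 0.8, -0.5]
finger_gap: 0.0179
grasp_force: 11.0
```

Call:
move_arm:
  steps:
    - {"linear": [0,0,0],"spin": 0}
    - {"linear": [0,0,0],"spin": 0}
    - {"linear": [0,0,0],"spin": 0}
    - {"linear": [0,0,0],"spin": 0}
  grip_force: 7

```text
time_s: 24.83
tool_pos: [0.6098, -0.1927, 0.0142]
orientation: [0.996, 0.085, 0.0, 0.0]
contact_force: [-0.1, 1.6, -0.2]
finger_gap: 0.0181
grasp_force: 7.0
```

```bash
python3 go.py
```

```text
24.9333 [ 0.60979919 -0.19268991  0.01421559] yaw 0.1709 to go mm [ 1.3  0.1 14.1] [-0.13982514  1.0851257  -0.22044679] [ 0.25594995 -0.00941979  0.06599138] 0.01771183111773353
[(0.052, [195.0, 191.8]), (0.07, [194.4, 187.8]), (0.085, [193.9, 184.4])]
##############......
##############......
###############.....
###############.....
###################.
####################
####################
###################.
###################.
####################
####################
####################
###########...######
#######..#......####
#######..........###
######............##
#######............#
#######............#
#######.............
#######.............
#######......#......
#######.....##......
########..###.......
########.####.......
########.##.........
#######.............
#######.............
#########...........
###.######..........
##...#...#..........
###.................
###.................
```

The tip now projects at row 191, against 191.8 for fully seated. I'll finish levelling it and release.

Call:
move_arm:
  steps:
    - {"linear": [0,0,-0.8],"spin": 0}
    - {"linear": [0,0,-0.8],"spin": 0}
    - {"linear": [0,0,0],"spin": 0}
  grip_force: 4

```text
time_s: 25.23
tool_pos: [0.6098, -0.1929, 0.0158]
orientation: [0.996, 0.085, 0.0, 0.0]
contact_force: [1.2, 0.2, -1.0]
finger_gap: 0.0179
grasp_force: 4.0
```

Call:
move_arm:
  steps:
    - {"linear": [0,0,0],"spin": 0}
    - {"linear": [0,0,0],"spin": 0}
    - {"linear": [0,0,0],"spin": 0}
    - {"linear": [0,0,0],"spin": 0}
    - {"linear": [0,0,0],"spin": 0}
    - {"linear": [0,0,0],"spin": 0}
    - {"linear": [0,0,0],"spin": 0}
    - {"linear": [0,0,0],"spin": 0}
  jaw: 0.5

```text
time_s: 25.9
tool_pos: [0.6095, -0.1928, 0.0157]
orientation: [0.996, 0.085, 0.0, 0.0]
contact_force: [1.0, 0.5, 0.4]
finger_gap: 0.044
grasp_force: 0.0
```

Call:
move_arm:
  steps:
    - {"linear": [-1,0,-10],"spin": 0}
    - {"linear": [-5,0,-20],"spin": 0}
    - {"linear": [-10,0,-25],"spin": 0}
    - {"linear": [-15,0,-25],"spin": 0}
    - {"linear": [-20,0,-20],"spin": 0}
    - {"linear": [-20,0,-10],"spin": 0}
    - {"linear": [0,0,0],"spin": 0}
    - {"linear": [0,0,0],"spin": 0}
    - {"linear": [0,0,0],"spin": 0}

```text
time_s: 26.65
tool_pos: [0.5401, -0.2046, 0.1259]
orientation: [0.996, 0.085, 0.0, 0.0]
contact_force: [0.2, -0.1, -0.2]
finger_gap: 0.0438
grasp_force: 0.0
```

```bash
python3 go.py; python3 - <<'E'
from h import *
# measure spool/axle from wrist and scene: tip, handle, and the spool's flange masks
w=grab('wrist');s=grab('scene');t=grab('top')
ax=np.array([np.cos(.171),np.sin(.171),0]);o=np.array([.677,-.180,.052])
for n,f in (('wrist',w),('scene',s),('top',t)):
    hsv=cv2.cvtColor(f['image'],cv2.COLOR_RGB2HSV); m=cv2.inRange(hsv,(5,150,80),(20,255,255))
    p=proj(f,[o-.065*ax])[0]; x,y=p.astype(int); r=30 if n=='wrist' else 10
    q=np.argwhere(m[max(0,y-r):y+r,x-r:x+r]>0)
    print(n,'handle pred',p.round(1),'seen',(q.mean(0)[::-1]+[x-r,max(0,y-r)]).round(1) if len(q) else None,'tip pred',proj(f,[o+.05*ax])[0].round(1),'spool pred',proj(f,[o])[0].round(1))
for f in (s,):
    g=f['image'][165:205,186:234].astype(int); mx=g.max(2);mn=g.min(2)
    for r in range(g.shape[0]):
        print(''.join('o' if (a[0]>150 and a[0]-a[2]>80) else 'B' if (a[2]-a[0]>40) else 'k' if a.max()<45 else 'W' if a.min()>150 else '.' for a in g[r]))
E
```

```text
26.75 [ 0.54007699 -0.20419687  0.12510694] yaw 0.1717 to go mm [ 72.    0.7 125. ] [-0.23551389 -0.3696753   0.10905156] [-0.00692715 -0.05333436  0.04510774] 0.04387780378586343
[(0.052, [195.0, 191.8]), (0.07, [194.4, 187.8]), (0.085, [193.9, 184.4])]
####################
####################
####################
####################
####################
####################
####################
###################.
##################..
####################
####################
####################
###########...######
#######..#......####
#######..........###
######............##
#######............#
#######............#
#######........#....
#######.............
#######......#......
#######.....##......
########..###.......
########.####.......
########.##.........
#######.............
#######.............
#########...........
###.######..........
#....#...#..........
###.................
###.................
wrist handle pred [251.2  95.1] seen [254.6  94.3] tip pred [251.2 -88.7] spool pred [251.2  -2.5]
scene handle pred [221.5 174.6] seen [222.1 173.9] tip pred [195.  191.8] 
[... 1381 characters left out ...]
BBBB.WWWWWWWWW
WWWWWWW..WWW..BBB.kkkk........B.kBBB.WWWWWWWWWWW
WWWWWWW......BBBBBkk.kk...B....B....WWWWB.WWWWWW
WWWWWW.BB..kBBBBB.kkkkk.BBB...BBBBBB.W..B.WWWWWW
WWWWWW.BBBk.BBBBB.kkkkkBBBB...BBBBBBB..BB.WWWWWW
WWWWWWWWW.kkBBBBBBkkkkkBBBBB...BBBBBBBB..WWWWWWW
WW.BWWW..W.kBBBBBB.kkkBBB.BB..BBBBBBBB.WWWWWWWWW
WWBB........BBBBBBB..BBBBBBB...BBBBBB.WWWWWWWWWW
WW.BBBBBB...BBBBBBBBBBB.BBBB..kBBBBk.WWWWWWWWWWW
WWW..BBBBB.B..BBBBBBBB.BBBBBB..BBB.WWWWWWWWWWWWW
WWWW..BBBBBBBB.W.BBBBBBBBBBBB.BB..WWWWWWWW.WWWWW
WWWWWW.BBBBBBB..W.BBBBBBBBBBBBBkWWWWWWWWWWWWWWWW
WWWWWWW..BBBBBB...B.BBBBBBBBBB.WWWWWWWWWWWWWWWWW
WWWWWWWW..BBBBB...BBBBBBBBBBkWWWWWWWWWWWWWWWWWWW
WWWWWWWWWW.BBBBBBBWW.BBBBBB.WWWWWWWWWWWWWWWWWWWW
```

The handle is back at its starting pixels in both views (scene 222,174; top 333,191). The tip lies in the far slot and the spool hangs between the uprights. I'm handing in.

```bash
python3 -c "
from bench import robot
print(robot.close_job())"
```

```text
the job is handed in; nothing more can be done
None
```

The job is handed in: spool_b had the plug and stayed in its lane, nudged about 2 mm up-slope by the probing, and spool_a now hangs on the axle, which lies in both slots of the blue dispenser.

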